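# Secure the can pusher's clevis pin with its spring cotter

## Robot

A 7-joint arm with a two-finger parallel gripper is mounted at the origin on the work surface; the furniture and walls round the work are solid. World frame = base frame: x ahead of the robot, y to its left, z up, the work surface at z = 0. Lengths are in mm, angles in rad, forces in N, time in s.
With the tool pointing down it reaches from about 375 to 925 mm from the base axis. Payload 3.1 kg.
Tool frame: the origin (TCP) lies on the centre line of the jaws, within the pads' length; the fingertips stand 19 mm ahead of it and the grasp point (between the pads) is the TCP; z points along the fingers, y is the line along which they close (so a half turn about z gives the same grasp; the last joint's range is limited). The gripper opens to 85 mm and grips with 20 to 120 N. Pads are 22 mm wide; open, the fingers measure 114 mm over their backs; the gripper's body (76 mm by 85 mm) begins 54 mm behind the grasp point. The pads swing forward as they close: fully open they stand 13 mm farther back than shut.
Start: joints at [-1.276, 0.383, 0.044, 1.598, -0.018, 1.161, -0.05], TCP at [248.784, 600.508, 250.269] pointing down, gripper open.
Joint ranges: [-2.61, 2.61], [-0.41, 2.15], [-1.48, 1.57], [0, 2.5], [-1.57, 4.71], [0.05, 1.97], [-2.85, 2.85]. Speed limits (rad/s): [2.79, 2.79, 3.14, 3.14, 3.14, 3.14, 3.14].

## Interface

Orientations are given as a rotation vector (axis times angle).
In Python, from station import ctrl gives the robot as it stands.
- The arm moves only by the tool drive_tool, never from a script. Its argument "steps" is a list of rows, each an object with "delta_rot": the turn, a rotation vector about the world's x, y, z in rad, a list of three; "slide": the shift along the world's x, y, z in m, a list of three; "grip": the closure in counts, from 0 (fully open) to 255 (shut). In form: [{"delta_rot": [wx, wy, wz], "slide": [dx, dy, dz], "grip": grip}, ...]. A call has 1 to 5 rows; each row is the pose to reach, as a shift and turn from the pose commanded when the call began; what a row does not reach only later rows make up. A row lasts 1/10 s, in which the tool goes at most 50 mm and 8.59 degrees, less where a joint would pass 70% of its speed; a pose out of reach is approached as far as the arm can. A call with a gripper value outside its range is refused whole. The fingers move at their own pace and stop on an object; "squeeze" is the grip in N (left out, the last holds). Time passes only in rows, so rows that repeat a pose let the fingers close. It gives the time, the measured TCP pose, the force, the opening and the grip force at its end, in the units of the state.
- ctrl.get_obs(): the state, without advancing time (a new reading comes with each control period).
- ctrl.read_camera(name): name is "scene" or "top" or "wrist"; returns the picture (420x560x3 uint8, blue, green, red); there is no depth.
- ctrl.calibration(name): a dict with "mtx" (3x3 intrinsics, pixels), "k1" (the pictures are not rectified: a ray, as slopes to the right and down, at radius r is drawn at 1 + k1 r^2 times it, then the intrinsics apply), "R" (3x3) and "t" (3): a world point X has camera coordinates R X + t. Camera axes: x right, y down, z forward; pixel columns grow to the right and rows downward; lengths in mm; the calibration is good to about 2 mm. A picture is of the moment at which its call begins: read the wrist's pose just before it. calibration takes no time and is no camera call; for the wrist camera it gives the pose at the moment of the call.
- ctrl.job_done(): hands the job in; it is judged then, once.
The state is a dict: "time_s": time; "qpos": joint angles; "qvel": joint speeds; "effort": joint torques, N m; "position": TCP position; "tool_rot": TCP orientation; "ft_force": force on the tool from outside, world axes, zero at the start; "torque": the same for the moment, N m; "gripper_width": finger opening in mm; "grasp_force": force on a finger pad.
Only numpy, scipy, OpenCV 4.12 (cv2) and the standard library are available. Lean on these libraries where they do the work, as an engineer would, in place of code of your own. Each camera call takes 0.05 s, during which the arm holds its last target. There are 200 camera calls.

## Task

Take the red-tabbed spring cotter out of its parking block and lock the can pusher's clevis pin with it: feel for the cross hole in the free end of the pin, push the straight leg down through it until the bow snaps over the pin and the tab sits fully home, then let go. Press with feeling, never hard: about 15 N is enough to snap it, and forced against solid steel the wire is spoiled. Leave the full can, the oil can, the tape roll and the spanner where they stand.

Things in the scene. Friction and masses are not known exactly. Their poses are not given: they have to be found in the camera images.
- clip: spring cotter (hair pin), at first upright in the parking block. Origin: on the straight leg's axis at the flat underside of the red tab; z up, x from leg to bow, y across the tab. Tab x -10..+24, y -6..+6, z 0..44 mm. Steel leg 5 mm thick down to z = -52, its last 5 mm 3.2 mm thick with a round end. Bow: 4 mm wire at x 4..16 mm, lower end z = -37, so the leg enters 15 mm before it. 65 g
- tab_grip (a point): where to pinch the cotter's tab (12 mm thick, across the cotter's y): on the tab's middle plane, 7 mm along the cotter's x from the leg's axis and 30 mm above the tab's underside; axes as the cotter's
- leg_tip (a point): the round end of the cotter's straight leg, 52 mm below the tab's underside, on the leg's axis
- bow (a joint): angle of the cotter's bow, rad: 0 relaxed, about 0.1 to 0.15 while it rides over the widest part of the pin (tab underside from about 24 down to 3 mm above the pin's flat top), back near 0 once snapped over. Then only the tab stops the cotter, on solid steel. Its spring and friction resist the push with roughly 4 to 14 N, then draw the cotter in
- block: white plastic parking block, fixed, 64 x 44 x 58 mm; origin at the centre of its underside. A slot 26 x 6.5 mm, long way along its x, goes down through its top; the cotter stands in it, tab underside on the block's top, x axes alike, legs 52 mm deep: lift straight up
- pusher: can pusher, fixed. Base plate 12 mm thick, x -38..+148, y -31..+91 mm from the origin (on the underside). Blue clevis lugs at y +20..+56, up to z = 74 mm; cradle and full can at x +60..+138, y 0..+76, can top z = 119 mm. A clevis pin lies along y through the lugs, above x = 0, its head (26 mm wide) on the +y side, its free end sticking out to the -y side
- pin_axis (a point): where the axis of the 18 mm steel clevis pin leaves the lug's outer face, at x = 0, y = +20 mm of the pusher, 62 mm above the table; y along the pin, free end to -y. The vertical cross hole goes right through the free end. The pin has end float: the hole's centre lies 8 to 32 mm out (-y) from here, to be felt or seen; the pin ends 26 mm beyond it. Side loads under 20 N do not shift the pin
- pin_flat (a point): point 7 mm above pin_axis (69 mm above the table), on the middle line of the flat, 11 mm wide, milled on top of the pin's free end. The hole opens in this flat 10 mm wide across the pin (countersunk 2.5 mm deep to 7 mm) but only 7 mm along it. With the cotter home its tab's underside lies on the flat, the tab's thickness along the pin, the bow on either side (+x or -x)
- full_can: full seamed can, 71 mm diameter, 107 mm tall, standing loose in the pusher's cradle; origin at the centre of its underside
- oil_can: small orange oil can with a thin spout, 62 x 80 x 152 mm, loose; origin under its centre. It and the parking block stand left and right of the pusher, either way round
- tape_roll: roll of white label tape, 68 mm wide, 24 mm high, lying loose; origin under its centre
- spanner: combination spanner, 84 x 149 x 6 mm, lying loose; origin under its centre

How it is judged (in metres and radians):
On the way, in this order (a step that is already met when the one before it is completed fails the run):
1. the cotter is lifted clear of its block (z of leg_tip in the frame of block above 0.062 m), for 0.1 s.
2. the straight leg has passed through the pin's cross hole and the bow is spread over the pin (x of leg_tip in the frame of pin_flat between -0.009 and 0.009 m and z of leg_tip in the frame of pin_flat below -0.018 m and value of joint bow above 0.06 rad).
At the end, for the whole second after the job is handed in: The cotter's leg stands in the pin's cross hole (leg end within 9 mm of the pin's centre plane, 3.5 to 36.5 mm out from the lug), its tab's underside is within 3 mm below to 3.5 mm above the pin's flat, the bow has closed below the pin (under 0.05 rad), and the cotter is at rest, released (x of leg_tip in the frame of pin_flat between -0.009 and 0.009 m and y of leg_tip in the frame of pin_flat between -0.0365 and -0.0035 m and z of clip in the frame of pin_flat between -0.003 and 0.0035 m and value of joint bow below 0.05 rad and linear speed of clip below 0.02 m/s); the robot touches nothing.
It fails at once if the cotter is forced against the pusher or its pin with more than 40 N (all contacts added, the bow's own clamping included) (contact force between clip and pusher above 40 N).
It fails at once if the full can is moved by more than 15 mm (distance of full_can from where it was at the start of the episode above 0.015 m).
It fails at once if the oil can is moved by more than 20 mm (distance of oil_can from where it was at the start of the episode above 0.02 m).
It fails at once if the tape roll is moved by more than 20 mm (distance of tape_roll from where it was at the start of the episode above 0.02 m).
It fails at once if the spanner is moved by more than 20 mm (distance of spanner from where it was at the start of the episode above 0.02 m).
It also fails if it takes over 72 s, if anything falls off the work surface, if the arm or the gripper's body presses on something with over 40 N, if the wrist force passes 120 N, or if a joint passes its speed limit or range.

## Working session

There is one attempt and no reset: what is moved stays moved. The work goes in short steps, Python scripts to look and compute and a tool call to move; the robot and the scene stay as the last step left them, time stands still between calls to the robot, and variables do not carry over. Pictures are saved under pics/ and viewed, at most 10 in all, crops included, and the job is handed in when it is done.

Besides the shell and the picture viewer there is one more tool, called as name([rows], argument=value, ...), one row to a line, values as JSON. drive_tool: Moves the arm, as the interface text tells. Its arguments: {"type":"object","properties":{"steps":{"type":"array","items":{"type":"object","properties":{"delta_rot":{"type":"array","items":{"type":"number"}},"slide":{"type":"array","items":{"type":"number"}},"grip":{"type":"number"}}}},"squeeze":{"type":"number"}},"required":["steps"]}

```bash
mkdir -p pics; ls; cat > h.py <<'E'
import numpy as np,cv2
from station import ctrl
def ray(c,u,v):
    K=np.array(c['mtx'],float);R=np.array(c['R'],float);t=np.array(c['t'],float)
    d=np.array([(u-K[0,2])/K[0,0],(v-K[1,2])/K[1,1]]);x=d.copy()
    for _ in range(20): x=d/(1+c['k1']*(x@x))
    return -R.T@t, R.T@np.array([x[0],x[1],1])
def onz(c,u,v,z):
    o,d=ray(c,u,v); return o+d*(z-o[2])/d[2]
def proj(c,X):
    p=np.array(c['R'])@np.array(X,float)+np.array(c['t']).ravel();x=p[:2]/p[2];x=x*(1+c['k1']*(x@x))
    K=np.array(c['mtx']);return K[0,0]*x[0]+K[0,2],K[1,1]*x[1]+K[1,2]
E
python3 - <<'E'
from h import *
o=ctrl.get_obs();print(o)
a=[]
for n in("top","scene"):
    im=ctrl.read_camera(n);cv2.imwrite(f'pics/{n}0.png',im)
    c=ctrl.calibration(n);print(n,c)
E
```

```text
pics
{'time_s': 0.0, 'qpos': array([-1.27580421,  0.38385313,  0.04383246,  1.5996281 , -0.01791268,
        1.16118826, -0.04989481]), 'qvel': array([-0.00094668,  0.00265636,  0.00185326, -0.00048231, -0.0011149 ,
       -0.00041531,  0.00270309]), 'effort': array([ 2.45250558e-04, -4.33467329e+01,  1.02481786e+00, -2.49505967e+01,
        1.06120639e-02,  1.13104013e-02, -9.95339917e-06]), 'position': array([248.4495644 , 599.65102903, 248.85027486]), 'tool_rot': array([-0.61283665, -3.08083607,  0.00417071]), 'ft_force': array([-0.17539716,  0.52925507, -0.43340721]), 'torque': array([0.0146455 , 0.04257542, 0.04242968]), 'grasp_force': 0.0, 'gripper_width': 85.45245761925244}
top {'mtx': array([[450.93553246,   0.        , 286.10693124],
       [  0.        , 450.93553246, 212.51131381],
       [  0.        ,   0.        ,   1.        ]]), 'k1': -0.14989133734477278, 'R': array([[-0.01780865, -0.99978663, -0.01046599],
       [-0.98747973,  0.01922844, -0.15656961],
       [ 0.15673745,  0.00754666, -0.98761147]]), 't': array([   7.81920292,  554.6782216 , 1290.18377956])}
scene {'mtx': array([[443.95138519,   0.        , 277.75284956],
       [  0.        , 443.95138519, 210.30235068],
       [  0.        ,   0.        ,   1.        ]]), 'k1': -0.004886313450739052, 'R': array([[ 0.61780935, -0.7863266 ,  0.00144577],
       [-0.60017801, -0.47274048, -0.64521531],
       [ 0.50803344,  0.39775233, -0.76399942]]), 't': array([-338.00698961,  404.28096276,  951.41504469])}
```

View pics/top0.png

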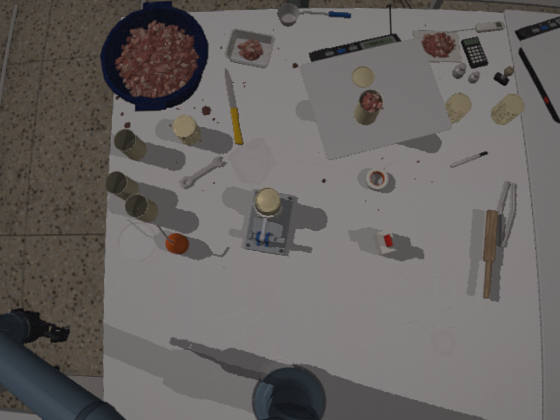

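View pics/scene0.png

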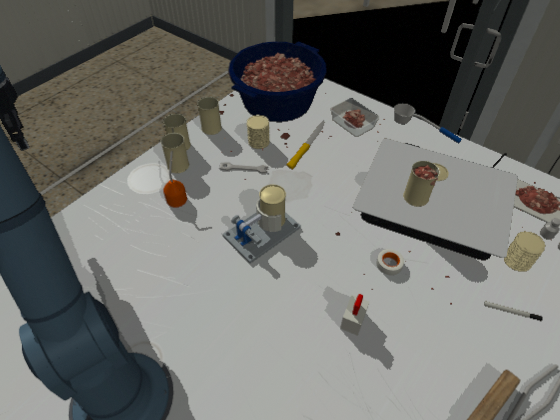

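Top: pusher around (268,222) with its clevis near (263,238), block with red tab at (387,240). I'll enlarge both.

```bash
python3 - <<'E'
from h import *
t=cv2.imread('pics/top0.png');s=cv2.imread('pics/scene0.png')
f=lambda im,u,v,w:cv2.resize(im[v:v+w*3//4,u:u+w],(400,300),interpolation=cv2.INTER_CUBIC)
m=np.vstack([np.hstack([f(t,235,185,80),f(t,365,220,48)]),np.hstack([f(s,215,180,100),f(s,330,285,64)])])
cv2.imwrite('pics/m1.png',m)
for n,im in(('top',t),('scene',s)):
    b,g,r=[im[...,i].astype(int) for i in range(3)]
    k=((r>130)&(g<60)&(b<60)).astype('uint8')
    N,l,st,ce=cv2.connectedComponentsWithStats(k)
    print(n,[(st[i].tolist(),ce[i]) for i in range(1,N) if st[i,4]>15])
    k=((b>110)&(b>r*1.7)).astype('uint8')
    N,l,st,ce=cv2.connectedComponentsWithStats(k)
    print(' blue',[(st[i].tolist(),ce[i].round(1)) for i in range(1,N) if st[i,4]>15])
E
```

```text
top []
 blue []
scene [([355, 294, 8, 12, 48], array([358.16666667, 299.41666667]))]
 blue []
```

View pics/m1.png

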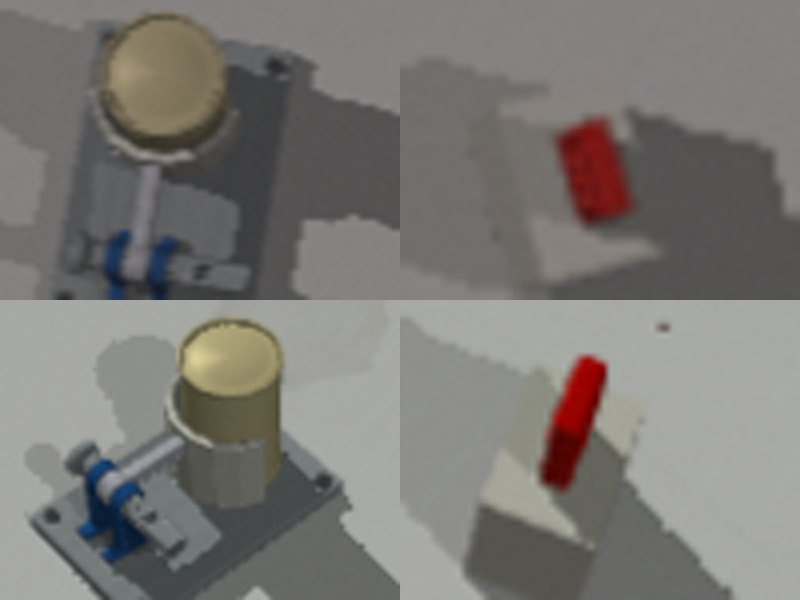

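Enlarged: the cross hole appears as a dark spot at top-image (275.6,239.2), lug outer face near (269.6,238), pin end near (284.8,240.4); tab centre at top (388.6,240.6).

```bash
python3 - <<'E'
from h import *
c=ctrl.calibration('top');s=ctrl.calibration('scene')
print('hole',onz(c,275.6,239.2,69),'end',onz(c,284.8,240.4,65),'lug',onz(c,269.6,238,65))
print('hole scene',onz(s,215+148/4,180+(515-300)/4,69))
# tab: top im
im=cv2.imread('pics/top0.png').astype(int);b,g,r=im[...,0],im[...,1],im[...,2]
k=((r>90)&(g<.5*r)&(b<.5*r)).astype('uint8');k[:220]=0;k[260:]=0;k[:,:365]=0;k[:,420:]=0
ys,xs=np.nonzero(k);print(len(xs),xs.mean(),ys.mean(),cv2.minAreaRect(np.c_[xs,ys].astype(np.float32)))
print('tab at80',onz(c,xs.mean(),ys.mean(),80))
im=cv2.imread('pics/scene0.png').astype(int);b,g,r=im[...,0],im[...,1],im[...,2]
k=((r>90)&(g<.5*r)&(b<.5*r)).astype('uint8');k[:285]=0;k[330:]=0;k[:,:340]=0;k[:,380:]=0
ys,xs=np.nonzero(k);print(len(xs),'scene tab at80',onz(s,xs.mean(),ys.mean(),80))
w=ctrl.calibration('wrist');R=np.array(w['R']);o=ctrl.get_obs()
from scipy.spatial.transform import Rotation as Ro
T=Ro.from_rotvec(o['tool_rot']).as_matrix();print(T);print('cam in tool',T.T@(-R.T@w['t']-o['position']));print('view dir tool',T.T@R[2],T.T@R[0],w['mtx'][0,0])
E
```

```text
hole [473.58065986  28.89620848  69.        ] end [470.00823232   2.53821962  65.        ] lug [477.77295259  46.30528873  65.        ]
hole scene [475.41715078  28.76438305  69.        ]
68 387.8235294117647 240.02941176470588 ((387.794189453125, 240.17649841308594), (10.914102554321289, 6.305926322937012), 75.96376037597656)
tab at80 [ 463.45853283 -292.84959554   80.        ]
75 scene tab at80 [ 473.39606549 -292.09310086   80.        ]
[[-9.23871828e-01  3.82701175e-01 -8.09566103e-04]
 [ 3.82702009e-01  9.23868983e-01 -2.29669398e-03]
 [-1.31014471e-04 -2.43167344e-03 -9.99997035e-01]]
cam in tool [ 8.24073930e+01 -3.83880697e-02 -1.23165405e+02]
view dir tool [-3.19541733e-01  1.64386465e-04  9.47572189e-01] [ 4.90314926e-04  9.99999880e-01 -8.13696732e-06] 293.09168516811854
```

drive_tool([
  {"slide":[0.015,-0.038,0],"delta_rot":[0,0,-0.148],"grip":0},
  {"slide":[0.03,-0.076,0],"delta_rot":[0,0,-0.296],"grip":0},
  {"slide":[0.045,-0.114,0],"delta_rot":[0,0,-0.444],"grip":0},
  {"slide":[0.06,-0.152,0],"delta_rot":[0,0,-0.592],"grip":0},
  {"slide":[0.075,-0.19,0],"delta_rot":[0,0,-0.74],"grip":0},
])

```text
time_s: 0.6
position: [324.0, 408.5, 249.7]
tool_rot: [-1.694, -2.646, 0.002]
ft_force: [0.8, -0.2, 0.4]
gripper_width: 85.6
grasp_force: 0.0
```

drive_tool([
  {"slide":[0.015,-0.038,0],"delta_rot":[0,0,-0.148],"grip":0},
  {"slide":[0.03,-0.076,0],"delta_rot":[0,0,-0.296],"grip":0},
  {"slide":[0.045,-0.114,0],"delta_rot":[0,0,-0.444],"grip":0},
  {"slide":[0.06,-0.152,0],"delta_rot":[0,0,-0.592],"grip":0},
  {"slide":[0.075,-0.19,0],"delta_rot":[0,0,-0.74],"grip":0},
])

```text
time_s: 1.1
position: [398.8, 218.6, 249.9]
tool_rot: [-2.536, -1.854, 0.001]
ft_force: [-0.4, 0.1, -0.5]
gripper_width: 85.2
grasp_force: 0.0
```

drive_tool([
  {"slide":[0.015,-0.038,0],"delta_rot":[0,0,-0.148],"grip":0},
  {"slide":[0.03,-0.076,0],"delta_rot":[0,0,-0.296],"grip":0},
  {"slide":[0.045,-0.114,0],"delta_rot":[0,0,-0.444],"grip":0},
  {"slide":[0.06,-0.152,0],"delta_rot":[0,0,-0.592],"grip":0},
  {"slide":[0.075,-0.19,0],"delta_rot":[0,0,-0.74],"grip":0},
])

```text
time_s: 1.6
position: [473.7, 28.9, 250.1]
tool_rot: [-3.034, -0.812, 0.0]
ft_force: [0.6, 1.2, -0.2]
gripper_width: 85.3
grasp_force: 0.0
```

```bash
python3 - <<'E'
from h import *
import pickle
c=ctrl.calibration('wrist');im=ctrl.read_camera('wrist');cv2.imwrite('pics/w1.png',im);pickle.dump(c,open('w1.pkl','wb'))
u,v=proj(c,[474,29,69]);print(u,v)
u,v=int(u),int(v);x0=max(u-140,0);y0=max(v-105,0);print(x0,y0)
cv2.imwrite('pics/w1c.png',cv2.resize(im[y0:y0+200,x0:x0+266],(798,600),interpolation=cv2.INTER_CUBIC))
E
```

```text
276.4265579275014 194.88331146869973
136 89
```

View pics/w1c.png

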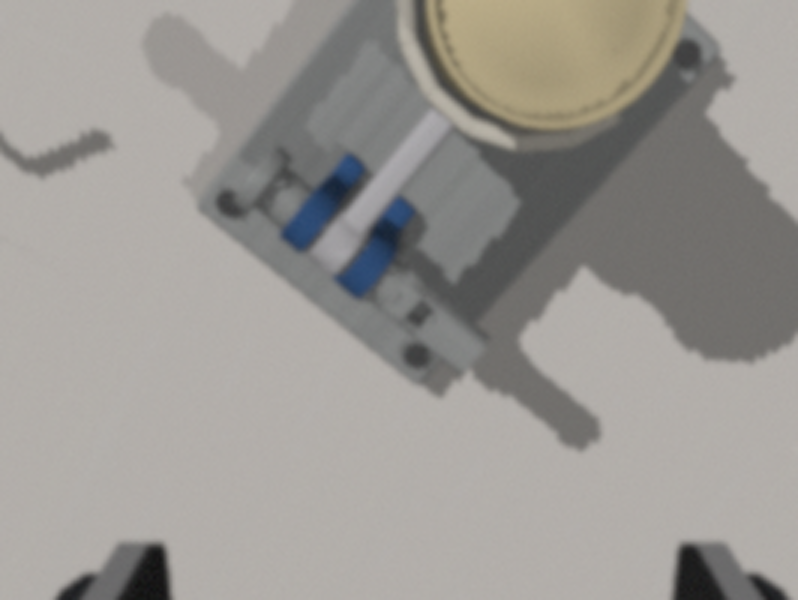

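Wrist picture: cross hole at full-image (276,193.3), plate front corners at crop (200,207) and (440,395), pin with hole lying parallel to that edge.

```bash
python3 - <<'E'
from h import *
import pickle
c=pickle.load(open('w1.pkl','rb'));P=lambda x,y,z:onz(c,136+x/3,89+y/3,z)
print('hole',P(420,313,68));a=P(200,207,12);b=P(440,395,12);d=a-b;print(a,b,np.linalg.norm(d),'yaw',np.degrees(np.arctan2(-d[0],d[1])))
a,b=P(330,245,69),P(478,350,69);a=P(385,290,69)
d=a-b;print('pin',a,b,np.degrees(np.arctan2(-d[0],d[1])))
# right edge of plate (y=-31): along x
a,b=P(440,395,12),P(720,62,12);d=b-a;print(np.linalg.norm(d),np.degrees(np.arctan2(d[1],d[0])))
E
```

```text
hole [475.02916851  30.12335326  68.        ]
[456.06161696 123.17730397  12.        ] [434.54798718  -3.23277153  12.        ] 128.22770158705183 yaw -9.658580930752363
pin [476.34447064  45.18454524  69.        ] [473.78443149   5.16576176  69.        ] -3.6602772744802894
175.80818484722252 -8.102416800716625
```

drive_tool([
  {"slide":[0,-0.048,0],"delta_rot":[0,0,-0.06],"grip":0},
  {"slide":[0,-0.096,0],"delta_rot":[0,0,-0.12],"grip":0},
  {"slide":[0,-0.144,0],"delta_rot":[0,0,-0.18],"grip":0},
  {"slide":[0,-0.192,0],"delta_rot":[0,0,-0.24],"grip":0},
  {"slide":[0,-0.24,0],"delta_rot":[0,0,-0.28],"grip":0},
])

```text
time_s: 2.15
position: [473.3, -210.7, 250.2]
tool_rot: [-3.117, -0.389, -0.001]
ft_force: [0.5, -0.6, -0.6]
gripper_width: 85.4
grasp_force: 0.0
```

drive_tool([
  {"slide":[-0.003,-0.048,0],"delta_rot":[0,0,0],"grip":60},
  {"slide":[-0.005,-0.081,-0.03],"delta_rot":[0,0,0],"grip":60},
  {"slide":[-0.005,-0.081,-0.05],"delta_rot":[0,0,0],"grip":60},
])

```text
time_s: 2.45
position: [466.2, -296.8, 199.7]
tool_rot: [3.114, 0.376, -0.002]
ft_force: [-0.2, 0.7, -0.2]
gripper_width: 65.4
grasp_force: 0.0
```

```bash
python3 - <<'E'
from h import *
import pickle
c=ctrl.calibration('wrist');im=ctrl.read_camera('wrist');cv2.imwrite('pics/w2.png',im);pickle.dump(c,open('w2.pkl','wb'))
print(proj(c,[468,-292,102]),ctrl.get_obs()['gripper_width'])
E
```

```text
(np.float64(270.3649165350854), np.float64(218.66920010933106)) 65.4052015537377
```

View pics/w2.png

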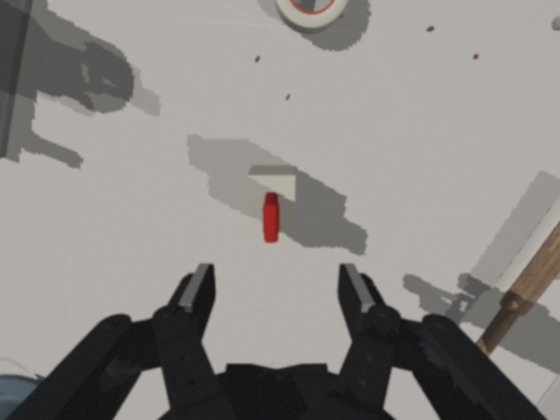

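Picture w2: tab centred at column 271, rows 193–242, upright in the image, so the tool yaw is already close; block slot end just above it.

```bash
python3 - <<'E'
from h import *
import pickle
from scipy.spatial.transform import Rotation as Ro
c=pickle.load(open('w2.pkl','rb'));im=cv2.imread('pics/w2.png').astype(int);b,g,r=im[...,0],im[...,1],im[...,2]
k=((r>80)&(g<.5*r)&(b<.5*r)).astype('uint8');ys,xs=np.nonzero(k)
s=(abs(xs-271)<15)&(abs(ys-218)<40);xs,ys=xs[s],ys[s]
for v in range(ys.min(),ys.max()+1,3):print(v,xs[ys==v].min(),xs[ys==v].max(),r[v,271],end=' | ')
p1=onz(c,xs[ys>=ys.max()-3].mean(),ys.max()+.5,102);p0=onz(c,xs[ys<=ys.min()+3].mean(),ys.min()-.5,58)
d=p0-p1;print('\n',p1,p0,np.linalg.norm(d[:2]),np.degrees(np.arctan2(d[1],d[0])),'mid',(p0+p1)/2)
o=ctrl.get_obs();T=Ro.from_rotvec(o['tool_rot']).as_matrix();print(o['position'],'tool x yaw',np.degrees(np.arctan2(T[1,0],T[0,0])))
# block top face corner edges
q=[onz(c,u,v,58) for u,v in((249,177),(295,176))];d=q[0]-q[1];print('block edge',q,np.linalg.norm(d),np.degrees(np.arctan2(-d[0],d[1])))
E
```

```text
193 268 273 108 | 196 266 276 104 | 199 265 276 107 | 202 265 276 109 | 205 264 277 135 | 208 264 277 155 | 211 263 277 156 | 214 264 278 157 | 217 264 277 154 | 220 264 277 153 | 223 264 277 154 | 226 264 278 153 | 229 264 277 153 | 232 264 276 153 | 235 265 276 152 | 238 265 276 151 | 241 267 274 142 | 
 [ 448.61496422 -296.73577183  102.        ] [ 477.73077506 -289.41524488   58.        ] 30.02200119411793 14.113217285562813 mid [ 463.17286964 -293.07550836   80.        ]
[ 464.8182396  -292.17609647  195.85367339] tool x yaw 13.941060579423013
block edge [array([ 487.25255883, -266.63057564,   58.        ]), array([ 498.14655403, -307.32819641,   58.        ])] 42.130457724467576 14.985682277607122
```

drive_tool([
  {"slide":[-0.001,-0.001,-0.03],"delta_rot":[0,0,0],"grip":60},
  {"slide":[-0.001,-0.001,-0.065],"delta_rot":[0,0,0],"grip":60},
  {"slide":[-0.001,-0.001,-0.095],"delta_rot":[0,0,0],"grip":60},
  {"slide":[-0.001,-0.001,-0.111],"delta_rot":[0,0,0],"grip":60},
  {"slide":[-0.001,-0.001,-0.111],"delta_rot":[0,0,0],"grip":60},
], squeeze=60)

```text
time_s: 3.0
position: [466.5, -289.4, 87.2]
tool_rot: [-3.114, -0.392, 0.007]
ft_force: [-0.4, 0.6, 0.1]
gripper_width: 65.5
grasp_force: 0.0
```

drive_tool([
  {"slide":[0,0,0],"delta_rot":[0,0,0],"grip":150},
  {"slide":[0,0,0],"delta_rot":[0,0,0],"grip":200},
  {"slide":[0,0,0],"delta_rot":[0,0,0],"grip":255},
  {"slide":[0,0,0],"delta_rot":[0,0,0],"grip":255},
  {"slide":[0,0,0],"delta_rot":[0,0,0],"grip":255},
])

```text
time_s: 3.5
position: [468.9, -292.0, 90.7]
tool_rot: [3.116, 0.39, 0.004]
ft_force: [-0.8, 1.1, 5.9]
gripper_width: 10.6
grasp_force: 59.1
```

drive_tool([
  {"slide":[0,0,0.01],"delta_rot":[0,0,0],"grip":255},
  {"slide":[0,0,0.03],"delta_rot":[0,0,0],"grip":255},
  {"slide":[0,0,0.055],"delta_rot":[0,0,0],"grip":255},
  {"slide":[0,0,0.08],"delta_rot":[0,0,0],"grip":255},
  {"slide":[0,0,0.1],"delta_rot":[0,0,0],"grip":255},
])

```text
time_s: 4.0
position: [467.5, -291.8, 190.8]
tool_rot: [3.117, 0.389, 0.001]
ft_force: [0.2, -0.1, -0.8]
gripper_width: 11.0
grasp_force: 58.9
```

drive_tool([
  {"slide":[0,0,0],"delta_rot":[0,0,0],"grip":255},
  {"slide":[0,0,0],"delta_rot":[0,0,0],"grip":255},
])

```text
time_s: 4.2
position: [467.6, -291.2, 189.3]
tool_rot: [-3.117, -0.39, -0.001]
ft_force: [-0.7, -0.5, -1.7]
gripper_width: 11.0
grasp_force: 59.0
```

```bash
python3 - <<'E'
from h import *
import pickle
c=ctrl.calibration('wrist');o=ctrl.get_obs();im=ctrl.read_camera('wrist');cv2.imwrite('pics/w3.png',im);pickle.dump(c,open('w3.pkl','wb'))
s=ctrl.read_camera('scene');cs=ctrl.calibration('scene');cv2.imwrite('pics/s3.png',s);print(o['position'],o['tool_rot'],o['ft_force'])
a=proj(cs,o['position']);b=proj(c,o['position']);print(a,b)
f=lambda im,p,w:cv2.resize(im[int(p[1])-w//2:int(p[1])+w//2,int(p[0])-w//3:int(p[0])+w//3],(400,600),interpolation=cv2.INTER_CUBIC)
print(int(a[1])-30,int(a[0])-30,int(b[0])-60,int(b[1])-90)
cv2.imwrite('pics/m3.png',np.hstack([f(s,a,90),f(im,b,180)]))
E
```

```text
[ 467.63277497 -291.21379093  189.27227105] [-3.11682941e+00 -3.89931627e-01 -7.41423378e-04] [-0.67830353 -0.47201254 -1.74482868]
(np.float64(363.86577122673566), np.float64(276.81921802649396)) (np.float64(276.2632004457199), np.float64(291.86217457644057))
246 333 216 201
```

View pics/m3.png

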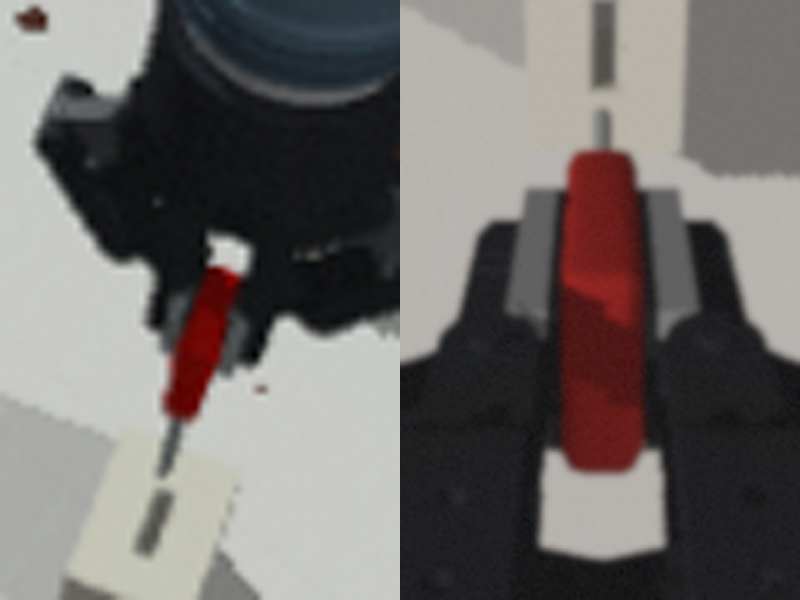

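Mosaic: tab held square between the pads, metal tip visible at wrist (276,234) and scene (357.3,302.3); tab spans wrist rows 246.6–342.

```bash
python3 - <<'E'
from h import *
import pickle
c=pickle.load(open('w3.pkl','rb'));cs=ctrl.calibration('scene');p=np.array([467.63,-291.21,189.27])
o1,d1=ray(c,276,234);o2,d2=ray(cs,357.3,302.3)
d1/=np.linalg.norm(d1);d2/=np.linalg.norm(d2)
A=np.c_[d1,-d2];s=np.linalg.lstsq(A,o2-o1,rcond=None)[0];a=o1+d1*s[0];b=o2+d2*s[1];y=np.radians(14.2);R=np.array([[np.cos(y),np.sin(y),0],[-np.sin(y),np.cos(y),0],[0,0,1]])
print('tip rel tool',R@((a+b)/2-p),'gap',a-b)
for z in(-30,):
  print('tab +x bottom',R@(onz(c,276,246.6,p[2]+z)-p),'-x top',R@(onz(c,276,342,p[2]+z+44)-p))
for z in(-82,-67):print(R@(onz(c,276,234,p[2]+z)-p))
# expected scene projections for both hypotheses
for sgn in(1,-1):
  for off in (-5,0):
    for nm,q in(('leg',(-7,-82)),('bow',(3,-67))):
      X=p+R.T@np.array([off+sgn*q[0],0,q[1]]);print(sgn,off,nm,np.round(proj(c,X),1),np.round(proj(cs,X),1))
E
```

```text
tip rel tool [ -8.50388605  -0.83258794 -93.83802267] gap [-0.58993937  2.02232604  0.03289179]
tab +x bottom [ 10.27548983   0.17195432 -30.        ] -x top [-17.95378174   0.08516474  14.        ]
[ -3.60805326   0.21303405 -82.        ]
[  2.6522081   0.2041475 -67.       ]
1 -5 leg [276.3 244.1] [356.7 300.7]
1 -5 bow [276.3 240.1] [359.  293.7]
1 0 leg [276.3 238.1] [357.4 298.9]
1 0 bow [276.3 233.5] [359.7 291.8]
-1 -5 leg [276.3 227.1] [358.6 295.6]
-1 -5 bow [276.3 247.8] [358.2 295.9]
-1 0 leg [276.3 220.8] [359.3 293.8]
-1 0 bow [276.3 241.4] [358.9 294. ]
```

drive_tool([
  {"slide":[0.003,0.045,0],"delta_rot":[0,0,-0.06],"grip":255},
  {"slide":[0.006,0.09,0],"delta_rot":[0,0,-0.12],"grip":255},
  {"slide":[0.009,0.135,0],"delta_rot":[0,0,-0.18],"grip":255},
  {"slide":[0.012,0.18,0],"delta_rot":[0,0,-0.24],"grip":255},
  {"slide":[0.014,0.225,0],"delta_rot":[0,0,-0.3],"grip":255},
], squeeze=80)

```text
time_s: 4.8
position: [480.6, -64.7, 188.1]
tool_rot: [3.14, -0.085, -0.003]
ft_force: [0.1, 0.3, -0.3]
gripper_width: 10.9
grasp_force: 82.1
```

drive_tool([
  {"slide":[0.001,0.04,0],"delta_rot":[0,0,-0.05],"grip":255},
  {"slide":[0.002,0.07,0],"delta_rot":[0,0,-0.095],"grip":255},
  {"slide":[0.002,0.094,0],"delta_rot":[0,0,-0.095],"grip":255},
  {"slide":[0.002,0.094,-0.005],"delta_rot":[0,0,-0.095],"grip":255},
  {"slide":[0.002,0.094,-0.008],"delta_rot":[0,0,-0.095],"grip":255},
])

```text
time_s: 5.3
position: [482.7, 27.5, 179.9]
tool_rot: [3.132, -0.227, -0.004]
ft_force: [0.5, -1.3, -0.9]
gripper_width: 10.5
grasp_force: 82.1
```

drive_tool([
  {"slide":[0,0,0],"delta_rot":[0,0,0],"grip":255},
  {"slide":[0,0,0],"delta_rot":[0,0,0],"grip":255},
  {"slide":[0,0,0],"delta_rot":[0,0,0],"grip":255},
])

```text
time_s: 5.6
position: [483.8, 26.1, 181.3]
tool_rot: [3.133, -0.234, 0.0]
ft_force: [-0.3, -0.2, 0.1]
gripper_width: 10.6
grasp_force: 82.1
```

```bash
python3 - <<'E'
from h import *
import pickle
c=ctrl.calibration('wrist');o=ctrl.get_obs();im=ctrl.read_camera('wrist');cv2.imwrite('pics/w4.png',im);pickle.dump(c,open('w4.pkl','wb'))
s=ctrl.read_camera('scene');cs=ctrl.calibration('scene');cv2.imwrite('pics/s4.png',s)
y=2*np.arctan2(o['tool_rot'][1],o['tool_rot'][0]);print(o['position'],o['tool_rot'],o['ft_force'],np.degrees(y))
a=proj(cs,o['position']-[0,0,70]);b=proj(c,o['position']-[0,0,80]);print(a,b)
print(int(a[0])-30,int(a[1])-45,int(b[0])-60,int(b[1])-90)
f=lambda im,p,w:cv2.resize(im[int(p[1])-w//2:int(p[1])+w//2,int(p[0])-w//3:int(p[0])+w//3],(400,600),interpolation=cv2.INTER_CUBIC)
cv2.imwrite('pics/m4.png',np.hstack([f(s,a,90),f(im,b,180)]))
E
```

```text
[483.78815354  26.08067569 181.26727905] [ 3.13261178e+00 -2.33501358e-01  6.94699785e-05] [-0.30306943 -0.22960974  0.13967088] -8.525759368776036
(np.float64(254.23590400151426), np.float64(222.08795538697882)) (np.float64(276.12742886466765), np.float64(230.50308102233146))
224 177 216 140
```

View pics/m4.png

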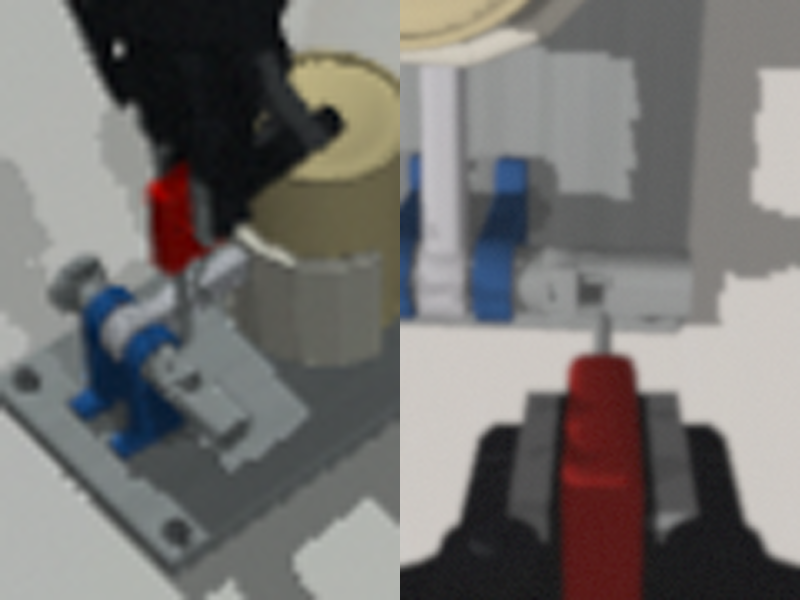

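Mosaic: leg left (tip at scene (252.0,226.5)) and shorter bow to the right, i.e. bow on +x; hole at scene (252.2,234.3) and wrist (273,227.6).

```bash
python3 - <<'E'
from h import *
import pickle
c=pickle.load(open('w4.pkl','rb'));cs=ctrl.calibration('scene');o=ctrl.get_obs();p=o['position'];y=np.radians(-8.53)
R=np.array([[np.cos(y),np.sin(y),0],[-np.sin(y),np.cos(y),0],[0,0,1]])
h=onz(c,273,227.6,69);hs=onz(cs,252.2,234.3,69);print('hole wrist',h,'scene',hs,p)
o2,d2=ray(cs,252.05,226.5);o2=R@(o2-p);d2=R@d2;t=-o2[1]/d2[1];print('tip rel tool',o2+d2*t)
for z in(-82,-84):
  o2,d2=ray(cs,252.05,226.5);X=o2+d2*((p[2]+z)-o2[2])/d2[2];print('tip at z',z,R@(X-p))
print('hole rel tool wrist',R@(h-p),'scene',R@(hs-p))
o2,d2=ray(c,276.9,234);print('bow dir y at z-67',R@(onz(c,276.9,234,p[2]-67)-p))
w=cv2.imread('pics/w4.png')
# hole centre refine
g=cv2.cvtColor(w,cv2.COLOR_BGR2GRAY)[218:238,262:288];print(g)
E
```

```text
hole wrist [473.95849439  30.27690132  69.        ] scene [474.37470294  27.20126684  69.        ] [483.94816856  26.63475592 181.42781188]
tip rel tool [ -7.59742943   0.         -82.18957357]
tip at z -82 [ -7.68941944  -0.11748545 -82.        ]
tip at z -84 [ -6.71892542   1.1219854  -84.        ]
hole rel tool wrist [ -10.41940111    2.12011643 -112.42781188] scene [  -9.55159615   -0.85976135 -112.42781188]
bow dir y at z-67 [  2.60156042  -1.11230777 -67.        ]
[[139 132 129 125 121 119 117 118 120 120 119 119 118 118 119 119 120 120
  120 118 119 119 120 118 116 117]
 [136 130 126 122 121 119 116 121 126 128 127 127 126 127 126 127 130 132
  130 129 129 129 128 128 127 127]
 [140 137 133 131 130 128 123 126 130 134 135 136 134 135 136 137 138 140
  138 137 138 138 138 139 137 136]
 [148 146 144 143 142 140 133 123 124 130 132 135 135 137 139 142 144 145
  145 146 146 147 146 147 146 145]
 [153 153 150 149 149 145 133 114 109 116 124 127 130 133 135 139 144 144
  148 150 149 151 150 150 150 149]
 [152 152 151 151 151 146 134 109  99 112 124 130 132 135 134 135 137 139
  146 
[... 855 characters left out ...]
35 145 148
  148 148 149 150 151 150 150 149]
 [146 147 149 147 150 147 139 127 123 125 125 128 127 126 129 136 144 147
  148 149 148 149 149 148 148 148]
 [143 145 146 148 148 147 141 133 134 134 135 137 135 130 126 127 135 144
  146 147 147 149 149 148 149 147]
 [147 147 148 148 148 145 143 137 136 137 138 138 134 128 119 115 122 136
  143 144 145 145 146 147 144 140]
 [149 148 149 147 148 145 143 142 141 142 140 140 136 130 116 108 113 127
  138 144 144 143 145 143 140 137]
 [149 148 147 146 143 144 144 145 144 145 146 144 141 132 118 106 106 124
  139 146 147 145 145 145 144 141]
 [150 150 150 146 147 145 145 144 145 144 146 145 144 131 120 106 105 124
  142 149 148 147 146 147 146 144]]
```

drive_tool([
  {"slide":[-0.001,0.003,-0.01],"delta_rot":[0,0,0],"grip":255},
  {"slide":[-0.001,0.003,-0.02],"delta_rot":[0,0,0],"grip":255},
  {"slide":[-0.001,0.003,-0.024],"delta_rot":[0,0,0],"grip":255},
  {"slide":[-0.001,0.003,-0.024],"delta_rot":[0,0,0],"grip":255},
  {"slide":[-0.001,0.003,-0.024],"delta_rot":[0,0,0],"grip":255},
])

```text
time_s: 6.2
position: [482.7, 30.3, 157.0]
tool_rot: [3.133, -0.23, -0.001]
ft_force: [0.5, 0.4, -0.7]
gripper_width: 10.8
grasp_force: 82.1
```

```bash
python3 - <<'E'
from h import *
import pickle
c=ctrl.calibration('wrist');o=ctrl.get_obs();im=ctrl.read_camera('wrist');cv2.imwrite('pics/w5.png',im);pickle.dump(c,open('w5.pkl','wb'))
s=ctrl.read_camera('scene');cs=ctrl.calibration('scene');cv2.imwrite('pics/s5.png',s)
print(o['position'],o['ft_force'])
P=o['position'].copy();P[2]=70;a=proj(cs,P);b=proj(c,P)
def f(im,p,w):
  x,y=int(p[0])-w//2,int(p[1])-w*3//8;print(x,y);return cv2.resize(im[y:y+w*3//4,x:x+w],(400,300),interpolation=cv2.INTER_CUBIC)
cv2.imwrite('pics/m5.png',cv2.resize(np.hstack([f(s,a,50),f(im,b,80)]),(800,300)))
E
```

```text
[482.69342588  30.34102182 157.01100351] [ 0.54795406  0.44439404 -0.69302596]
228 213
236 197
```

View pics/m5.png

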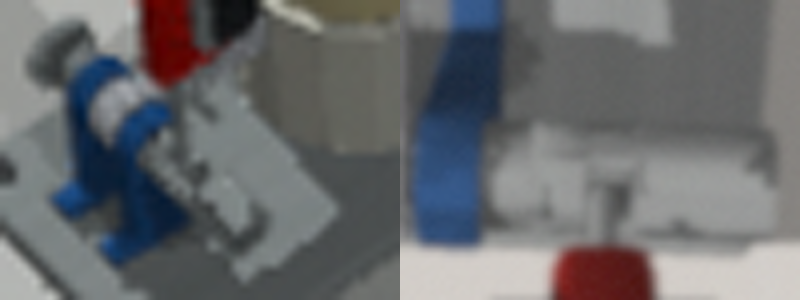

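Close view: the wire sits within the hole's width at wrist about column 277; checking pixel rows for the hole edges.

```bash
python3 - <<'E'
from h import *
g=cv2.cvtColor(cv2.imread('pics/w5.png'),cv2.COLOR_BGR2GRAY)
print('cols 264..293');print(g[224:250,264:294])
s=cv2.cvtColor(cv2.imread('pics/s5.png'),cv2.COLOR_BGR2GRAY);print('scene rows 225-242 cols 243..262');print(s[225:243,243:263])
r=cv2.imread('pics/w5.png').astype(int);k=(r[...,2]>80)&(r[...,1]<.5*r[...,2])
for v in(255,265,280):print(v,np.nonzero(k[v,240:320])[0][[0,-1]]+240)
E
```

```text
cols 264..293
[[145 141 136 134 129 125 118 113 108 108 110 112 113 114 111 109 106 105
  104 107 105 104 103 102 102 103 104 103 102 102]
 [147 142 140 135 131 130 126 121 117 115 115 118 117 117 116 115 113 113
  111 112 111 110 109 108 110 110 108 110 108 110]
 [146 143 140 136 133 131 127 122 120 118 119 121 121 121 120 119 119 118
  119 120 121 119 119 120 118 119 118 117 117 116]
 [144 142 138 134 130 127 124 121 117 119 123 128 126 125 125 126 125 126
  127 127 127 129 128 129 126 126 127 127 126 125]
 [147 145 143 138 133 131 127 125 123 126 131 135 136 135 136 136 135 135
  135 133 132 135 137 138 138 137 136 136 135 134]
 [153 150 150 149 146 144 141 141 137 135 135 138 141 143 145 144 144 144
  141 135 134 140 146 146 146 145 145 144 144 144]
 [153 155 154 154 152 150 150 149 144 134 132 135 138 140 142 142 142 141
  136 134 134 145 150 152 150 151 153 150 151 151]
 [154 156 156 155 154 153 151 152 143 133 129 130 135 134 134 134 131 129
  126 130 136 146 153 153 155 154 155 154 154 154]
 [154 155 156 155 154 153 153 150 143 131 127 126 126 126 127 126 123 119
  121 128 13
[... 3070 characters left out ...]
 69 103 120  99  70  93 125 133 146 126 125 129 129
  128 129]
 [ 28  34  30  27  28  54  93  94 118  91 120 131 132 132 134 123 123 127
  129 130]
 [ 32  33  36  32  29  26  46  76  94  75 110 123 129 132 133 133 115 122
  130 129]
 [ 36  33  35  31  26  27  29  44  67  72  68  73 119 131 131 133  97 102
  121 128]
 [ 36  31  36  34  29  27  27  29  44  67  74  68 109 128 131 133  97  81
   97 121]
 [ 38  30  33  36  30  27  27  32  43  61  71  72  70 110 128 127  93  74
   94 121]
 [ 35  30  34  37  31  30  36  43  55  69  71  71  73  72 109  85  68  68
  102 123]
 [ 39  36  36  38  36  44  56  61  63  63  73  96  81  70  66  63  67  83
  118 126]]
255 [268 285]
265 [266 285]
280 [265 286]
```

Hole centre ≈ col 276.9, wire ≈ 276.5: aligned along the pin. Probe down gently.

drive_tool([
  {"slide":[0,0,-0.002],"delta_rot":[0,0,0],"grip":255},
  {"slide":[0,0,-0.004],"delta_rot":[0,0,0],"grip":255},
  {"slide":[0,0,-0.006],"delta_rot":[0,0,0],"grip":255},
  {"slide":[0,0,-0.006],"delta_rot":[0,0,0],"grip":255},
])

```text
time_s: 6.7
position: [484.1, 30.4, 151.6]
tool_rot: [-3.133, 0.229, -0.005]
ft_force: [2.8, -0.8, -0.3]
gripper_width: 11.0
grasp_force: 82.3
```

drive_tool([
  {"slide":[0,0,-0.001],"delta_rot":[0,0,0],"grip":255},
  {"slide":[0,0,-0.002],"delta_rot":[0,0,0],"grip":255},
  {"slide":[0,0,-0.002],"delta_rot":[0,0,0],"grip":255},
])

```text
time_s: 7.0
position: [484.3, 30.5, 149.8]
tool_rot: [-3.133, 0.23, -0.005]
ft_force: [4.3, -0.8, 0.8]
gripper_width: 10.8
grasp_force: 82.3
```

drive_tool([
  {"slide":[0.0015,0,0],"delta_rot":[0,0,0],"grip":255},
  {"slide":[0.0025,0,0],"delta_rot":[0,0,0],"grip":255},
  {"slide":[0.0025,0,-0.001],"delta_rot":[0,0,0],"grip":255},
  {"slide":[0.0025,0,-0.002],"delta_rot":[0,0,0],"grip":255},
])

```text
time_s: 7.4
position: [485.4, 30.5, 147.2]
tool_rot: [3.133, -0.229, 0.0]
ft_force: [3.1, -0.3, 0.4]
gripper_width: 10.7
grasp_force: 82.4
```

drive_tool([
  {"slide":[0.001,0,0],"delta_rot":[0,0,0],"grip":255},
  {"slide":[0.0015,0,-0.001],"delta_rot":[0,0,0],"grip":255},
  {"slide":[0.0015,0,-0.003],"delta_rot":[0,0,0],"grip":255},
  {"slide":[0.0015,0,-0.003],"delta_rot":[0,0,0],"grip":255},
])

```text
time_s: 7.8
position: [486.3, 30.1, 143.7]
tool_rot: [3.132, -0.23, -0.001]
ft_force: [2.3, -2.0, -1.8]
gripper_width: 10.8
grasp_force: 81.9
```

drive_tool([
  {"slide":[0.0005,0,-0.002],"delta_rot":[0,0,0],"grip":255},
  {"slide":[0.0005,0,-0.004],"delta_rot":[0,0,0],"grip":255},
  {"slide":[0.0005,0,-0.006],"delta_rot":[0,0,0],"grip":255},
  {"slide":[0.0005,0,-0.006],"delta_rot":[0,0,0],"grip":255},
])

```text
time_s: 8.2
position: [486.7, 30.1, 137.7]
tool_rot: [3.132, -0.23, -0.002]
ft_force: [1.1, -1.9, -1.4]
gripper_width: 10.9
grasp_force: 81.9
```

drive_tool([
  {"slide":[0,-0.0005,-0.002],"delta_rot":[0,0,0],"grip":255},
  {"slide":[0,-0.0005,-0.004],"delta_rot":[0,0,0],"grip":255},
  {"slide":[0,-0.0005,-0.006],"delta_rot":[0,0,0],"grip":255},
  {"slide":[0,-0.0005,-0.008],"delta_rot":[0,0,0],"grip":255},
])

```text
time_s: 8.6
position: [486.9, 30.0, 130.0]
tool_rot: [3.133, -0.229, -0.001]
ft_force: [-0.2, -2.1, 0.6]
gripper_width: 10.7
grasp_force: 82.2
```

drive_tool([
  {"slide":[0,0,-0.0015],"delta_rot":[0,0,0],"grip":255},
  {"slide":[0,0,-0.003],"delta_rot":[0,0,0],"grip":255},
  {"slide":[0,0,-0.0045],"delta_rot":[0,0,0],"grip":255},
])

```text
time_s: 8.9
position: [487.7, 29.8, 125.8]
tool_rot: [3.133, -0.229, 0.001]
ft_force: [0.5, -3.3, 1.8]
gripper_width: 10.7
grasp_force: 82.3
```

drive_tool([
  {"slide":[0,-0.001,-0.0015],"delta_rot":[0,0,0],"grip":255},
  {"slide":[0,-0.001,-0.003],"delta_rot":[0,0,0],"grip":255},
  {"slide":[0,-0.001,-0.0045],"delta_rot":[0,0,0],"grip":255},
])

```text
time_s: 9.2
position: [488.8, 29.4, 122.1]
tool_rot: [-3.132, 0.229, -0.004]
ft_force: [0.5, -1.3, 7.0]
gripper_width: 10.6
grasp_force: 83.1
```

drive_tool([
  {"slide":[0,0,-0.0015],"delta_rot":[0,0,0],"grip":255},
  {"slide":[0,0,-0.003],"delta_rot":[0,0,0],"grip":255},
  {"slide":[0,0,-0.003],"delta_rot":[0,0,0],"grip":255},
])

```text
time_s: 9.5
position: [488.8, 29.3, 119.0]
tool_rot: [-3.132, 0.229, -0.005]
ft_force: [2.6, -1.2, 3.3]
gripper_width: 11.0
grasp_force: 82.8
```

drive_tool([
  {"slide":[0,0,-0.002],"delta_rot":[0,0,0],"grip":255},
  {"slide":[0,0,-0.004],"delta_rot":[0,0,0],"grip":255},
  {"slide":[0,0,-0.006],"delta_rot":[0,0,0],"grip":255},
  {"slide":[0,0,-0.008],"delta_rot":[0,0,0],"grip":255},
])

```text
time_s: 9.9
position: [488.5, 29.4, 110.2]
tool_rot: [-3.133, 0.229, -0.005]
ft_force: [5.7, -0.8, -1.8]
gripper_width: 10.7
grasp_force: 82.0
```

drive_tool([
  {"slide":[0,0,-0.002],"delta_rot":[0,0,0],"grip":255},
  {"slide":[0,0,-0.004],"delta_rot":[0,0,0],"grip":255},
  {"slide":[0,0,-0.004],"delta_rot":[0,0,0],"grip":255},
])

```text
time_s: 10.2
position: [486.7, 29.5, 105.3]
tool_rot: [3.133, -0.229, -0.001]
ft_force: [5.0, -1.0, -5.3]
gripper_width: 10.6
grasp_force: 81.3
```

drive_tool([
  {"slide":[0,0,-0.001],"delta_rot":[0,0,0],"grip":255},
  {"slide":[0,0,-0.002],"delta_rot":[0,0,0],"grip":255},
  {"slide":[0,0,-0.002],"delta_rot":[0,0,0],"grip":255},
])

```text
time_s: 10.5
position: [486.6, 29.2, 103.9]
tool_rot: [-3.133, 0.229, 0.002]
ft_force: [3.4, -0.3, -4.1]
gripper_width: 10.7
grasp_force: 81.7
```

drive_tool([
  {"slide":[0,0,-0.001],"delta_rot":[0,0,0],"grip":255},
  {"slide":[0,0,-0.0015],"delta_rot":[0,0,0],"grip":255},
  {"slide":[0,0,-0.0015],"delta_rot":[0,0,0],"grip":255},
])

```text
time_s: 10.8
position: [486.6, 29.0, 102.6]
tool_rot: [-3.133, 0.229, 0.002]
ft_force: [1.6, 0.1, -0.9]
gripper_width: 10.8
grasp_force: 81.9
```

drive_tool([
  {"slide":[0,0,-0.0005],"delta_rot":[0,0,0],"grip":255},
  {"slide":[0,0,-0.001],"delta_rot":[0,0,0],"grip":255},
  {"slide":[0,0,-0.001],"delta_rot":[0,0,0],"grip":255},
])

```text
time_s: 11.1
position: [486.7, 29.0, 101.7]
tool_rot: [-3.133, 0.229, 0.002]
ft_force: [0.6, -0.2, 0.7]
gripper_width: 11.0
grasp_force: 82.4
```

drive_tool([
  {"slide":[0,0,-0.0005],"delta_rot":[0,0,0],"grip":255},
  {"slide":[0,0,-0.001],"delta_rot":[0,0,0],"grip":255},
  {"slide":[0,0,-0.001],"delta_rot":[0,0,0],"grip":255},
])

```text
time_s: 11.4
position: [486.8, 29.0, 101.5]
tool_rot: [-3.132, 0.23, 0.004]
ft_force: [-1.8, 0.0, 8.3]
gripper_width: 11.0
grasp_force: 83.6
```

drive_tool([
  {"slide":[0,0,0.0005],"delta_rot":[0,0,0],"grip":200},
  {"slide":[0,0,0.0005],"delta_rot":[0,0,0],"grip":150},
  {"slide":[0,0,0.0005],"delta_rot":[0,0,0],"grip":130},
  {"slide":[0,0,0.0005],"delta_rot":[0,0,0],"grip":130},
])

```text
time_s: 11.8
position: [486.8, 29.1, 100.9]
tool_rot: [3.133, -0.229, -0.001]
ft_force: [0.5, 0.1, 0.3]
gripper_width: 41.6
grasp_force: 0.0
```

drive_tool([
  {"slide":[0,0,0.01],"delta_rot":[0,0,0],"grip":130},
  {"slide":[0,0,0.03],"delta_rot":[0,0,0],"grip":130},
  {"slide":[0,0,0.06],"delta_rot":[0,0,0],"grip":130},
  {"slide":[0,0,0.1],"delta_rot":[0,0,0],"grip":130},
  {"slide":[0,0,0.1],"delta_rot":[0,0,0],"grip":130},
])

```text
time_s: 12.3
position: [491.6, 28.9, 206.7]
tool_rot: [-3.128, 0.23, -0.016]
ft_force: [0.5, 0.1, -0.3]
gripper_width: 41.9
grasp_force: 0.0
```

```bash
python3 - <<'E'
from h import *
o=ctrl.get_obs();c=ctrl.calibration('wrist');im=ctrl.read_camera('wrist');s=ctrl.read_camera('scene');cs=ctrl.calibration('scene')
print(o['position'],o['gripper_width'],o['ft_force']);X=[475,29,80]
def f(im,p,w):
  x,y=int(p[0])-w//2,int(p[1])-w*3//8;x=max(x,0);y=max(y,0);print(x,y);return cv2.resize(im[y:y+w*3//4,x:x+w],(400,300),interpolation=cv2.INTER_CUBIC)
cv2.imwrite('pics/m6.png',np.hstack([f(s,proj(cs,X),70),f(im,proj(c,X),140)]))
E
```

```text
[491.58013506  28.91781377 206.66864155] 41.85492760483411 [ 0.47962246  0.06420316 -0.32433043]
216 205
209 177
```

View pics/m6.png

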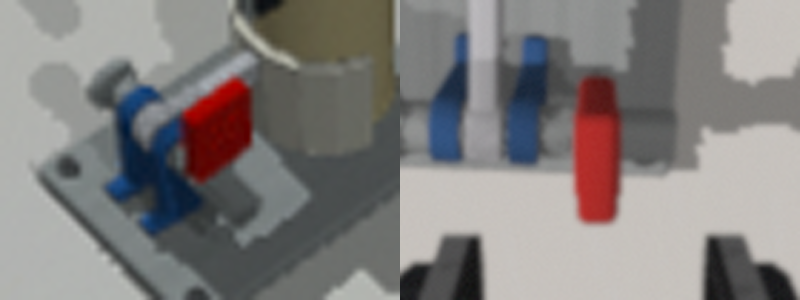

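The red tab sits square and level on the pin (scene around (246,236)), released. I'll let the arm settle and hand in.

drive_tool([
  {"slide":[0,0,0],"delta_rot":[0,0,0],"grip":130},
  {"slide":[0,0,0],"delta_rot":[0,0,0],"grip":130},
  {"slide":[0,0,0],"delta_rot":[0,0,0],"grip":130},
])

```text
time_s: 12.7
position: [486.3, 28.8, 200.2]
tool_rot: [3.132, -0.229, -0.003]
ft_force: [-0.1, 0.5, 0.2]
gripper_width: 41.6
grasp_force: 0.0
```

```bash
python3 -c "
from station import ctrl
print(ctrl.job_done())"
```

```text
the job is handed in; nothing more can be done
None
```

The cotter is through the clevis pin's cross hole, seated on the flat and released, and the job was handed in at about 13 s; the hand-in returned no verdict. The bow resisted and then drew the cotter in, the highest force I read was about 8 N, and the arm never went near the loose items.

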